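# Clamp a pump in the service jig and lock the jaw

### The arm

A 6-joint arm with a two-finger parallel gripper is mounted at the origin on a cart in front of the work surface, level with it; the furniture and walls round the work are solid. World frame = base frame: x ahead of the robot, y to its left, z up, the work surface at z = 0. Lengths are in m, angles in rad, forces in N, time in s.
With the tool pointing down it reaches from about 0.3 to 0.775 m from the base axis. Payload 14.6 kg.
Tool frame: the origin (TCP) lies on the centre line of the jaws, within the pads' length; the fingertips stand 11 mm ahead of it and the grasp point (between the pads) lies 8 mm behind it (arm.finger_overhang is the distance from the TCP to the fingertips, in m); z points along the fingers, y is the line along which they close (so a half turn about z gives the same grasp; the last joint's range is limited). The gripper opens to 85 mm and grips with 20 to 120 N. Pads are 22 mm wide; open, the fingers measure 114 mm over their backs; the gripper's body (76 mm by 85 mm) begins 54 mm behind the grasp point. The pads swing forward as they close: fully open they stand 13 mm farther back than shut.
Start: joints at [1.134, 0.3, 1.521, -0, 1.321, -0.067], TCP at [0.199, 0.513, 0.242] pointing down, gripper open.
Joint ranges: [-3.03, 3.03], [-0.79, 2.21], [0.23, 2.52], [-1.04, 4.18], [0, 3.07], [-2.55, 2.55]. Speed limits (rad/s): [2.22, 2.22, 2.57, 3.14, 3.14, 3.14].

### API

Orientations are given as a rotation vector (axis times angle).
In Python, from cell import arm, get_image, get_calibration gives the robot as it stands.
- The arm moves only by the tool step_arm, never from a script. Its argument "targets" is one flat list of numbers, 7 for each row, row after row: the shift along the tool's x, y, z normalised to -1 to 1, where 1 is 0.1 m, then the turn, a rotation vector about the tool's x, y, z normalised to -1 to 1, where 1 is 180 degrees, then the opening in per cent of the stroke, from 0 (shut) to 100 (fully open). In form: [tx, ty, tz, rx, ry, rz, hand, tx, ty, tz, rx, ry, rz, hand, ...]. A call has 1 to 10 rows; each row is the pose to reach, as a shift and turn from the pose commanded when the call began, along the tool's axes at that moment, turning the shorter way round; what a row does not reach only later rows make up. A row lasts 1/8 s, in which the tool goes at most 62.5 mm and 10.7 degrees, less where a joint would pass 70% of its speed; a pose out of reach is approached as far as the arm can. A call with a number of a shift or a turn outside -1 to 1 is refused whole. A call with a gripper value outside its range is refused whole. The fingers move at their own pace and stop on an object; the grip force is fixed at half the most. Time passes only in rows, so rows that repeat a pose let the fingers close. It gives the time, the measured TCP pose, the force, the opening and the grip force at its end, in the units of the state.
- arm.read_state(): the state, without advancing time (a new reading comes with each control period).
- get_image(name): name is "side" or "top"; returns the picture (420x560x3 uint8, red, green, blue); there is no depth.
- get_calibration(name): a dict with "camera_matrix" (3x3 intrinsics, pixels), "k1" (the pictures are not rectified: a ray, as slopes to the right and down, at radius r is drawn at 1 + k1 r^2 times it, then the intrinsics apply), "view" (4x4, takes a point from world to camera coordinates). Camera axes: x right, y down, z forward; pixel columns grow to the right and rows downward; lengths in m; the calibration is good to about 2 mm. A picture is of the moment at which its call begins. get_calibration takes no time and is no camera call.
- arm.finish_job(): hands the job in; it is judged then, once.
The state is a dict: "clock": time; "joints": joint angles; "dq": joint speeds; "joint_efforts": joint torques, N m; "eef_pos": TCP position; "eef_rot": TCP orientation; "wrist_force": force on the tool from outside, world axes, zero at the start; "ft_torque": the same for the moment, N m; "finger_gap": finger opening in m; "finger_force": force on a finger pad.
Only numpy, scipy, OpenCV 4.12 (cv2) and the standard library are available. Lean on these libraries where they do the work, as an engineer would, in place of code of your own. Each camera call takes 0.05 s, during which the arm holds its last target. There are 200 camera calls.

### The job

Clamp the pump in the jig: wind the handwheel clockwise by its crank handle until the jaw has pushed the pump up against the end stop and nips it there firmly, but do not force it any further. Then lock the jaw by turning the lock knob clockwise until its pointer is in line with the long raised mark, let go, and leave the pump clamped and the other things where they are.

Things in the scene. Friction and masses are not known exactly. Their poses are not given: they have to be found in the camera images.
- jig: Clamping jig fixed on the worktop: steel base plate 140 x 410 x 12 mm. Origin on its underside, 5 mm off mid-length. +y runs along it to the handwheel end, z up; -x is the side of the lock block.
- channel (a point): Mid-point of the pump's channel floor, at jig (0, -65, 12) mm, axes as the jig's. The channel is 54 mm wide inside, with steel side walls 20 mm tall, reaching 115 mm either way along y. At its -y end stands a steel end stop, 46 mm tall, its face between jig y = -160 and -130 mm: its place is not reported, it must be felt through the wheel or seen.
- wheel_hub (a point): On the handwheel's vertical axis, at jig (0, 150, 92) mm, 2 mm below the hub's top (a 4 mm cap on that). Black rim on 55 mm radius (62.5 outside), top 89.5 mm over the worktop. Clockwise from above moves the jaw to the end stop, 10 mm per rad; closing takes 0.5 to 1.5 turns. Dry friction 0.22 N m: it stays where left and does not spring back.
- crank_handle (a point): Middle of the upright black crank handle on the wheel, a freely revolving sleeve of 18 mm diameter, 55 mm from the axis, top 127 mm over the worktop, this point 109. Push it round with shut fingers or hold it loosely. It resists by 4 N, 8 for an instant at starts; with the pump on the stop it stalls and the force climbs at once. 8 to 12 N at the handle nips the pump well, about 20 N is too much.
- jaw: Sliding steel jaw, 50 mm wide, 44 mm tall, with a springy rubber pad (20 N per mm) that faces the end stop (jig -y). Origin at the foot of the pad's face, 12 mm above the worktop; it slides along the jig's y in the channel on a rack bar driven by the wheel.
- pump: Vibration pump lying in the channel between jaw and end stop: metal-framed black coil 44 x 52 x 46 mm with a tube out of each end, 127 mm long in all along its own y. Origin at the middle of its underside. 0.3 to 0.55 kg, loose; the jaw pushes it along by its tube end.
- lock_ring: Flat steel scale ring round the lock knob, 84 mm diameter, 4 mm thick, fixed on the grey lock block (90 x 90 mm, top 56 mm above the worktop). Origin on the knob's axis at the ring's underside. Its +x axis points to the one long raised mark (16 mm, dark steel); the short fine ticks do not matter. The ring's angle varies.
- knob_pointer (a point): On the lock knob's vertical axis, mid-grip, 82 mm above the worktop. Grip: upright black bar 40 mm long, 14 wide, from 67.5 to 93.5 mm above the worktop. +x runs along the bar to its pointer end (white tip and line) and turns with the knob. Clockwise from above, by 0.5 to 1.5 rad, brings it to the long mark. Friction 0.06 N m, stays where left.
- tamper: Bystander: coffee tamper, 58 mm diameter, 85 mm tall, origin at the middle of its underside.
- valve: Bystander: small solenoid valve, 46 x 48 x 58 mm, origin at the middle of its underside.
- screw_dish: Bystander: round steel dish of screws, 114 mm diameter, 22 mm tall, origin at the middle of its underside.
- pliers: Bystander: combination pliers lying flat, 53 x 167 x 12 mm, long along their own y, origin at the middle of the underside.
Not all that is in view belongs to the job. What is shaped like the pump but orange is not meant.

How it is judged:
On the way, in this order (a step that is already met when the one before it is completed fails the run):
1. the pump is nipped between jaw and end stop (contact force between jaw and pump above 10 N and angle between the x axis of knob_pointer and the x axis of lock_ring, either way round above 0.25 rad), for 0.2 s.
2. the lock knob's pointer is in line with the long mark (angle between the x axis of knob_pointer and the x axis of lock_ring, either way round below 0.12 rad), for 0.2 s.
At the end, for the whole second after the job is handed in: the jaw presses on the pump with more than 8 N (which it can only do with the pump against the end stop), the pump lies flat (within 0.1 rad) and at rest in the channel, and the knob's pointer is within 0.12 rad (7 degrees) of the long mark (contact force between jaw and pump above 8 N and angle between the x axis of knob_pointer and the x axis of lock_ring, either way round below 0.12 rad and linear speed of pump below 0.01 m/s and linear speed of jaw below 0.005 m/s and angle between pump's own z axis and vertical below 0.1 rad); the robot touches nothing.
It fails at once if the pump is crushed: the jaw presses on it with more than 90 N (over 20 N at the crank handle) (contact force between jaw and pump above 90 N).
It fails at once if a bystander is moved by more than 30 mm (tamper) (distance of tamper from where it was at the start of the episode above 0.03 m).
It fails at once if a bystander is moved by more than 30 mm (valve) (distance of valve from where it was at the start of the episode above 0.03 m).
It fails at once if a bystander is moved by more than 30 mm (screw_dish) (distance of screw_dish from where it was at the start of the episode above 0.03 m).
It fails at once if a bystander is moved by more than 30 mm (pliers) (distance of pliers from where it was at the start of the episode above 0.03 m).
It also fails if it takes over 69 s, if anything falls off the work surface, if the arm or the gripper's body presses on something with over 40 N, if the wrist force passes 120 N, or if a joint passes its speed limit or range.

## Working session

There is one attempt and no reset: what is moved stays moved. The work goes in short steps, Python scripts to look and compute and a tool call to move; the robot and the scene stay as the last step left them, time stands still between calls to the robot, and variables do not carry over. Pictures are saved under pics/ and viewed, at most 10 in all, crops included, and the job is handed in when it is done.

Besides the shell and the picture viewer there is one more tool, called after "Call:" as a command line: name --argument value ..., lists and objects as JSON in quotes. step_arm: Moves the arm, as the interface text tells. Scaled input: -1 to 1 covers 0.1 m each way for a shift and 180 degrees each way for a turn. Its arguments: {"type":"object","properties":{"targets":{"type":"array"}},"required":["targets"]}

```bash
mkdir -p pics; cat > h.py <<'E'
import numpy as np, cv2
from cell import arm,get_image,get_calibration
def ray(cam,u,v):
    c=get_calibration(cam);K=np.array(c["camera_matrix"]);k=c["k1"];V=np.array(c["view"])
    d=np.array([(u-K[0,2])/K[0,0],(v-K[1,2])/K[1,1]]);s=d.copy()
    for _ in range(30): s=d/(1+k*(s@s))
    R=V[:3,:3];return -R.T@V[:3,3],R.T@np.array([s[0],s[1],1])
def plane(cam,u,v,z):
    o,d=ray(cam,u,v);return o+d*(z-o[2])/d[2]
def proj(cam,p):
    c=get_calibration(cam);K=np.array(c["camera_matrix"]);V=np.array(c["view"])
    q=V[:3,:3]@np.array(p)+V[:3,3];s=q[:2]/q[2];s=s*(1+c["k1"]*(s@s));return K[:2,:2]@s+K[:2,2]
def snap(cam,name):
    im=cv2.cvtColor(get_image(cam),cv2.COLOR_RGB2BGR);cv2.imwrite(f"pics/{name}.png",im);return im
E
python3 - <<'E'
from h import *
for c in("top","side"):
    snap(c,c+"0");print(c,ray(c,280,210))
print(arm.read_state())
E
```

```text
top (array([0.47242062, 0.06063118, 1.26220859]), array([ 0.0494941 , -0.01305825, -0.99874079]))
side (array([ 0.19107429, -0.37888987,  0.91565977]), array([ 0.32885188,  0.43368195, -0.83893625]))
{'clock': 0.1, 'joints': array([ 1.13437831e+00,  3.00412494e-01,  1.52148768e+00,  3.15999763e-05,
        1.32069119e+00, -6.66209160e-02]), 'dq': array([-0.00103493, -0.00041877, -0.00191088, -0.00119328, -0.00289561,
        0.00052328]), 'joint_efforts': array([ 2.03562104e-04, -5.44374990e+01, -3.62369049e+01, -6.46306808e-05,
        3.01904365e-03, -1.12935180e-05]), 'eef_pos': array([0.19871353, 0.5126512 , 0.24179297]), 'eef_rot': array([-5.77532693e-01, -3.08776783e+00,  1.50730069e-03]), 'wrist_force': array([-0.38168807,  0.51694043,  0.02239617]), 'ft_torque': array([-0.00071093, -0.05717297,  0.0550969 ]), 'finger_force': 0.0, 'finger_gap': 0.08553469832164723}
```

View pics/top0.png

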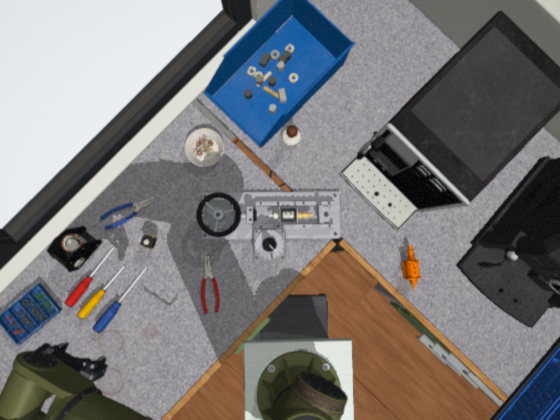

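View pics/side0.png

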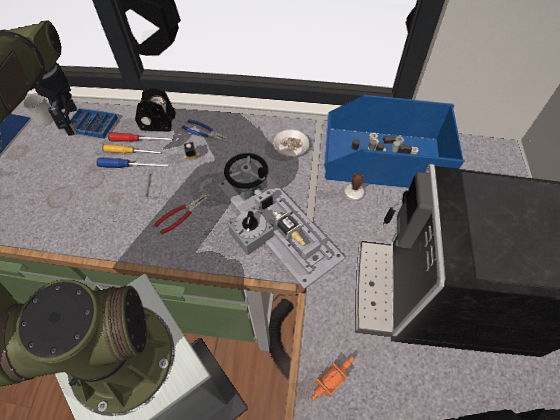

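The top view shows the jig with the wheel at about (218,214), the lock knob at (268,244) and the pump at about (290,214). The arm is clear of it at lower left. I'll zoom in next.

```bash
python3 - <<'E'
from h import *
t=cv2.imread("pics/top0.png")[175:275,190:350];s=cv2.imread("pics/side0.png")[140:290,205:355]
cv2.imwrite("pics/t1.png",cv2.resize(t,None,fx=5,fy=5,interpolation=cv2.INTER_CUBIC))
cv2.imwrite("pics/s1.png",cv2.resize(s,None,fx=4,fy=4,interpolation=cv2.INTER_CUBIC))
E
```

```text
(no output)
```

View pics/t1.png

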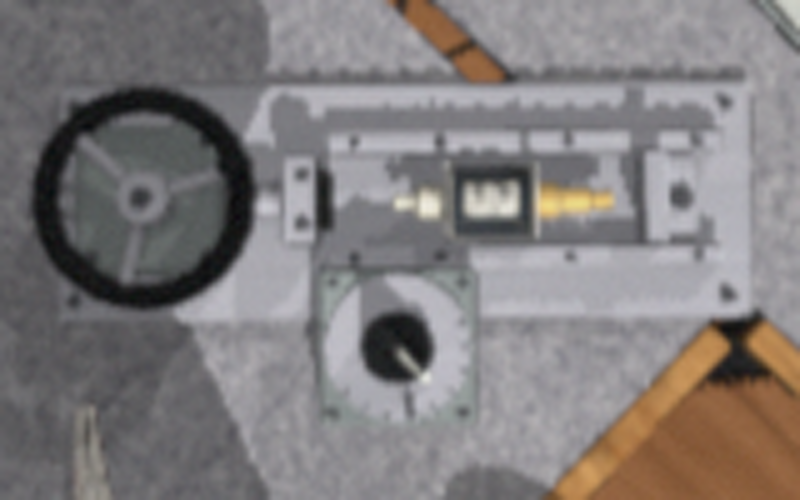

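View pics/s1.png

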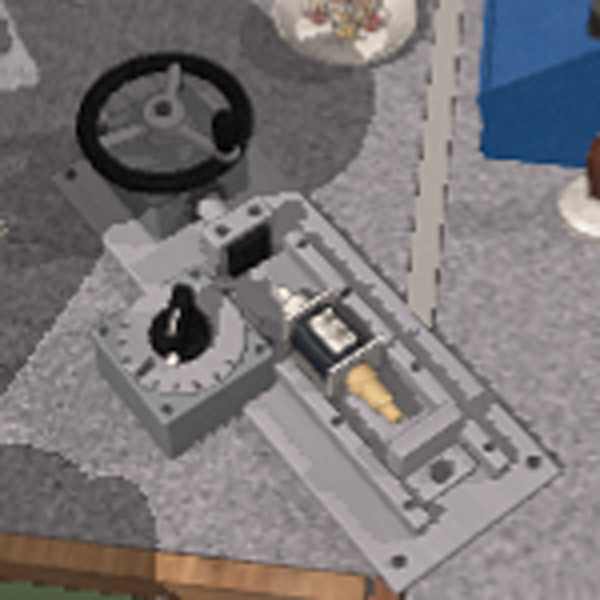

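Zoomed top view: wheel rim centre at crop (144,198), knob at (398,347) with its white tip at (425,378), and the long mark at about (408,405). The jaw pad face is at x≈330, the pump spans 395–612, and the stop face is at 643. In the side view the crank handle is at crop (230,130), on the jaw side of the wheel.

```bash
python3 - <<'E'
from h import *
T=lambda x,y:(190+(x+.5)/5-.5,175+(y+.5)/5-.5)
S=lambda x,y:(205+(x+.5)/4-.5,140+(y+.5)/4-.5)
for cam,roi in(("top",(185,180,250,250)),("side",(215,145,275,195))):
    im=cv2.imread(f"pics/{cam}0.png");x0,y0,x1,y1=roi
    m=(im.max(2)<45).astype(np.uint8)[y0:y1,x0:x1]
    n,l,st,c=cv2.connectedComponentsWithStats(m);i=1+st[1:,4].argmax()
    ct=max(cv2.findContours((l==i).astype(np.uint8),0,1)[0],key=len)
    e=cv2.fitEllipse(ct);p=(e[0][0]+x0,e[0][1]+y0);print(cam,p,e[1:],plane(cam,*p,.085))
for n,p in dict(hub=(142,197)).items(): print(n,plane("top",*T(*p),.098))
print("hub side",plane("side",*S(162,108),.098))
k=plane("top",*T(398,347),.0935);print("knob",k)
print("tip",plane("top",*T(427,380),.0935),"ring c",plane("top",*T(397,347),.06))
a,b=plane("top",*T(407,391),.061),plane("top",*T(410,417),.061);print("mark",a,b)
# jig edges z .012
for n,p in dict(TR=(749,83),BR=(750,317),TL=(58,83),BL=(62,320)).items(): print(n,plane("top",*T(*p),.012))
for n,p,z in(("jawface",(318,200),.056),("tube1",(395,203),.035),("tube2",(613,200),.035),("stop",(645,195),.058)): print(n,plane("top",*T(*p),z))
for n,p,z in(("htop",(227,113),.127),("hmid",(230,130),.109)): print(n,plane("side",*S(*p),z))
E
```

```text
top (218.09714126586914, 214.21715927124023) ((42.13605499267578, 42.71478271484375), 60.36278533935547) [0.52230499 0.21702796 0.085     ]
side (245.75754165649414, 170.80424880981445) ((32.98930740356445, 39.85208511352539), 88.77974700927734) [0.52120092 0.21259335 0.085     ]
hub [0.52235491 0.21555893 0.098     ]
hub side [0.5231406 0.216606  0.098    ]
knob [0.43731362 0.07687004 0.0935    ]
tip [0.41889777 0.06127183 0.0935    ] ring c [0.43631902 0.07790077 0.06      ]
mark [0.41145874 0.07269545 0.061     ] [0.39680786 0.07127337 0.061     ]
TR [ 0.58694434 -0.13323897  0.012     ]
BR [ 0.44823594 -0.13014811  0.012     ]
TL [0.59427597 0.27555155 0.012     ]
BL [0.45473947 0.27464966 0.012     ]
jawface [0.52053721 0.12135888 0.056     ]
tube1 [0.51878164 0.07790103 0.035     ]
tube2 [ 0.51809523 -0.04864262  0.035     ]
stop [ 0.51974087 -0.06493362  0.058     ]
htop [0.54302554 0.16516174 0.127     ]
hmid [0.54392043 0.16438309 0.109     ]
```

```bash
cat >> h.py <<'E'
from scipy.spatial.transform import Rotation as Ro
HUB=np.array([.5225,.2165])
def rows(pts,hand,z=None,turn=0):
    s=arm.read_state();R=Ro.from_rotvec(s["eef_rot"]).as_matrix();out=[]
    for p in pts:
        t=R.T@(np.array(p)-s["eef_pos"])*10
        out+=[round(float(v),2) for v in t]+[0,0,turn,hand]
    print(out)
def circ(a0,da,n,r=.055,z=.107): # clockwise angles, deg
    return [[*(HUB+r*np.array([np.cos(np.radians(a0-da*(i+1)/n)),np.sin(np.radians(a0-da*(i+1)/n))])),z] for i in range(n)]
def st():
    s=arm.read_state();d=s["eef_pos"][:2]-HUB;a=np.arctan2(d[1],d[0]);f=s["wrist_force"]
    print("t",s["clock"],"pos",s["eef_pos"].round(4),"ang",np.degrees(a).round(1),"r",np.hypot(*d).round(4),"Frad",(f[0]*np.cos(a)+f[1]*np.sin(a)).round(2),"Fcw",(f[0]*np.sin(a)-f[1]*np.cos(a)).round(2),"Fz",f[2].round(2),"gap",s["finger_gap"].round(4),s["finger_force"],"q6",s["joints"][5].round(2))
E
python3 - <<'E'
from h import *
s=arm.read_state();print(Ro.from_rotvec(s["eef_rot"]).as_matrix().round(3))
rows([[.5435,.1648,.2]],100)
E
```

```text
[[-0.932  0.361 -0.   ]
 [ 0.361  0.932 -0.001]
 [ 0.    -0.001 -1.   ]]
[-4.47, -2.0, 0.42, 0, 0, 0, 100]
```

Call:
step_arm --targets '[-0.45,-0.2,0.1,0,0,0,100,-0.9,-0.4,0.2,0,0,0,100,-1,-0.45,0.2,0,0,0,100]'

```text
clock: 0.48
eef_pos: [0.277, 0.4329, 0.2214]
eef_rot: [-0.581, -3.087, 0.003]
wrist_force: [-0.3, -0.2, 0.4]
finger_gap: 0.0857
finger_force: 0.0
```

Call:
step_arm --targets '[-0.45,-0.2,0.1,0,0,0,100,-0.9,-0.4,0.2,0,0,0,100,-1,-0.45,0.2,0,0,0,100]'

```text
clock: 0.85
eef_pos: [0.3537, 0.3553, 0.2017]
eef_rot: [-0.581, -3.087, 0.002]
wrist_force: [-0.5, 0.6, 1.0]
finger_gap: 0.086
finger_force: 0.0
```

Call:
step_arm --targets '[-0.5,-0.25,0,0,0,0,100,-1,-0.45,0,0,0,0,100]'

```text
clock: 1.1
eef_pos: [0.4302, 0.2784, 0.2028]
eef_rot: [0.575, 3.088, 0.001]
wrist_force: [-0.2, 0.4, 0.3]
finger_gap: 0.0853
finger_force: 0.0
```

Call:
step_arm --targets '[-0.5,-0.25,0,0,0,0,100,-1,-0.45,0,0,0,0,100,-1,-0.45,0,0,0,0,100]'

```text
clock: 1.48
eef_pos: [0.5083, 0.1991, 0.2023]
eef_rot: [0.582, 3.087, 0.0]
wrist_force: [0.1, -0.7, 0.1]
finger_gap: 0.0854
finger_force: 0.0
```

```bash
python3 - <<'E'
from h import *
st();rows([[.5435,.1648,.2],[.5435,.1648,.107]],100)
E
```

```text
Traceback (most recent call last):
  File "h.py", line 27, in st
    print("t",s["clock"],"pos",s["eef_pos"].round(4),"ang",np.degrees(a).round(1),"r",np.hypot(*d).round(4),"Frad",(f[0]*np.cos(a)+f[1]*np.sin(a)).round(2),"Fcw",(f[0]*np.sin(a)-f[1]*np.cos(a)).round(2),"Fz",f[2].round(2),"gap",s["finger_gap"].round(4),s["finger_force"],"q6",s["joints"][5].round(2))
                                                                                                                                                                                                                                    ^^^^^^^^^^^^^^^^^^^^^
AttributeError: 'float' object has no attribute 'round'
```

```bash
sed -i 's/s\["finger_gap"\].round(4)/round(s["finger_gap"],4)/' h.py; python3 - <<'E'
from h import *
st();rows([[.5435,.1648,.2],[.5435,.1648,.107]],100)
snap("side","side1")
im=cv2.imread("pics/side1.png")[110:260,180:330]
cv2.imwrite("pics/s2.png",cv2.resize(im,None,fx=4,fy=4,interpolation=cv2.INTER_CUBIC))
E
```

```text
t 1.475 pos [0.5083 0.1991 0.2023] ang -129.4 r 0.0225 Frad 0.49 Fcw -0.49 Fz 0.1 gap 0.0854 0.0 q6 -0.89
[-0.45, -0.19, 0.02, 0, 0, 0, 100, -0.45, -0.19, 0.95, 0, 0, 0, 100]
```

View pics/s2.png

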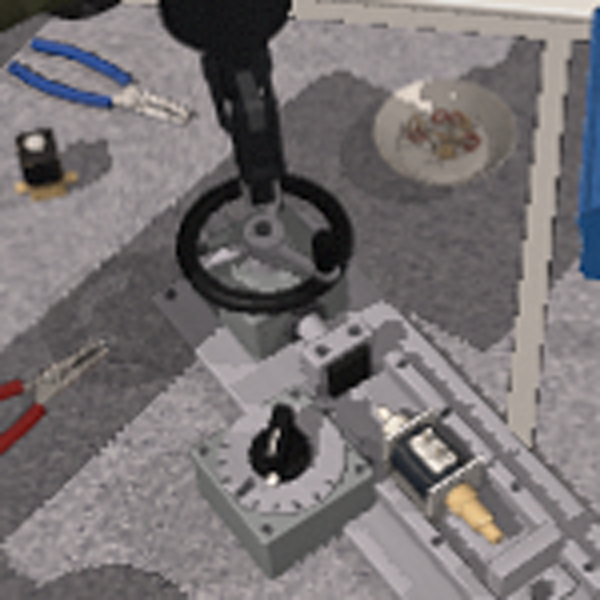

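The gripper is above the wheel, and the handle still stands at crop (326,250), matching my estimate. I'll go down over it and close.

Call:
step_arm --targets '[-0.45,-0.19,0.02,0,0,0,100,-0.45,-0.19,0.4,0,0,0,100,-0.45,-0.19,0.7,0,0,0,100,-0.45,-0.19,0.95,0,0,0,100,-0.45,-0.19,0.95,0,0,0,100]'

```text
clock: 2.15
eef_pos: [0.5404, 0.1678, 0.1061]
eef_rot: [-0.574, -3.086, 0.002]
wrist_force: [0.4, 0.0, 0.6]
finger_gap: 0.0853
finger_force: 0.0
```

Call:
step_arm --targets '[0,0,0,0,0,0,20,0,0,0,0,0,0,15,0,0,0,0,0,0,10,0,0,0,0,0,0,10,0,0,0,0,0,0,10,0,0,0,0,0,0,10,0,0,0,0,0,0,10,0,0,0,0,0,0,10]'

```text
clock: 3.15
eef_pos: [0.5421, 0.1662, 0.108]
eef_rot: [0.578, 3.087, -0.0]
wrist_force: [-1.6, -2.4, 6.0]
finger_gap: 0.0157
finger_force: 58.6
```

```bash
python3 - <<'E'
from h import *
st();rows(circ(-68,30,6),10)
E
```

```text
t 3.15 pos [0.5421 0.1662 0.108 ] ang -68.7 r 0.054 Frad 1.64 Fcw 2.37 Fz 6.02 gap 0.0157 58.55679855318158 q6 -0.97
[0.02, -0.03, 0.01, 0, 0, 0, 10, 0.06, -0.06, 0.01, 0, 0, 0, 10, 0.1, -0.09, 0.01, 0, 0, 0, 10, 0.15, -0.11, 0.01, 0, 0, 0, 10, 0.19, -0.12, 0.01, 0, 0, 0, 10, 0.24, -0.14, 0.01, 0, 0, 0, 10]
```

Call:
step_arm --targets '[0.02,-0.03,0,0,0,0,10,0.06,-0.06,0,0,0,0,10,0.1,-0.09,0,0,0,0,10,0.15,-0.11,0,0,0,0,10,0.19,-0.12,0,0,0,0,10,0.24,-0.14,0,0,0,0,10]'

```text
clock: 3.9
eef_pos: [0.515, 0.1628, 0.108]
eef_rot: [0.577, 3.085, 0.004]
wrist_force: [5.8, 9.9, 0.1]
finger_gap: 0.0157
finger_force: 58.8
```

```bash
python3 - <<'E'
from h import *
st();rows(circ(-98,60,10),10)
E
```

```text
t 3.9 pos [0.515  0.1628 0.108 ] ang -97.9 r 0.0542 Frad -10.62 Fcw -4.34 Fz 0.15 gap 0.0157 58.78099331748672 q6 -0.96
[0.06, -0.02, 0.01, 0, 0, 0, 10, 0.11, -0.02, 0.01, 0, 0, 0, 10, 0.17, -0.02, 0.01, 0, 0, 0, 10, 0.23, -0.01, 0.01, 0, 0, 0, 10, 0.28, 0.0, 0.01, 0, 0, 0, 10, 0.34, 0.02, 0.01, 0, 0, 0, 10, 0.39, 0.05, 0.01, 0, 0, 0, 10, 0.44, 0.08, 0.01, 0, 0, 0, 10, 0.48, 0.11, 0.01, 0, 0, 0, 10, 0.53, 0.15, 0.01, 0, 0, 0, 10]
```

Call:
step_arm --targets '[0.06,-0.01,0,0,0,0,10,0.11,-0.01,0,0,0,0,10,0.17,-0.01,0,0,0,0,10,0.23,0,0,0,0,0,10,0.28,0.01,0,0,0,0,10,0.34,0.03,0,0,0,0,10,0.38,0.06,0,0,0,0,10,0.43,0.09,0,0,0,0,10,0.47,0.12,0,0,0,0,10,0.52,0.16,0,0,0,0,10]'

```text
clock: 5.15
eef_pos: [0.4721, 0.1956, 0.108]
eef_rot: [0.578, 3.086, 0.0]
wrist_force: [4.7, -2.7, 4.0]
finger_gap: 0.016
finger_force: 59.3
```

```bash
python3 - <<'E'
from h import *
st();rows(circ(-158,80,10),10)
E
```

```text
t 5.15 pos [0.4721 0.1956 0.108 ] ang -157.5 r 0.0546 Frad -3.35 Fcw -4.29 Fz 3.99 gap 0.016 59.27754609489057 q6 -0.88
[0.06, 0.06, 0.01, 0, 0, 0, 10, 0.09, 0.13, 0.01, 0, 0, 0, 10, 0.13, 0.2, 0.01, 0, 0, 0, 10, 0.15, 0.27, 0.01, 0, 0, 0, 10, 0.15, 0.35, 0.01, 0, 0, 0, 10, 0.15, 0.42, 0.01, 0, 0, 0, 10, 0.14, 0.5, 0.01, 0, 0, 0, 10, 0.12, 0.57, 0.01, 0, 0, 0, 10, 0.09, 0.64, 0.01, 0, 0, 0, 10, 0.05, 0.71, 0.01, 0, 0, 0, 10]
```

Working well.

Call:
step_arm --targets '[0.05,0.06,0,0,0,0,10,0.09,0.13,0,0,0,0,10,0.12,0.2,0,0,0,0,10,0.14,0.27,0,0,0,0,10,0.15,0.35,0,0,0,0,10,0.15,0.42,0,0,0,0,10,0.14,0.5,0,0,0,0,10,0.12,0.57,0,0,0,0,10,0.09,0.64,0,0,0,0,10,0.05,0.71,0,0,0,0,10]'

```text
clock: 6.4
eef_pos: [0.4927, 0.2638, 0.108]
eef_rot: [0.577, 3.088, -0.0]
wrist_force: [-2.4, -5.7, 9.2]
finger_gap: 0.0164
finger_force: 59.7
```

```bash
python3 - <<'E'
from h import *
st();rows(circ(-238,75,10),10)
E
```

```text
t 6.4 pos [0.4927 0.2638 0.108 ] ang 122.2 r 0.0559 Frad -3.57 Fcw -5.11 Fz 9.19 gap 0.0164 59.72282122937031 q6 -0.77
[-0.06, 0.05, 0.01, 0, 0, 0, 10, -0.11, 0.1, 0.01, 0, 0, 0, 10, -0.17, 0.14, 0.01, 0, 0, 0, 10, -0.23, 0.17, 0.01, 0, 0, 0, 10, -0.3, 0.2, 0.01, 0, 0, 0, 10, -0.37, 0.21, 0.01, 0, 0, 0, 10, -0.44, 0.22, 0.01, 0, 0, 0, 10, -0.51, 0.21, 0.01, 0, 0, 0, 10, -0.59, 0.2, 0.01, 0, 0, 0, 10, -0.65, 0.18, 0.01, 0, 0, 0, 10]
```

Call:
step_arm --targets '[-0.06,0.05,-0.01,0,0,0,10,-0.11,0.1,-0.01,0,0,0,10,-0.17,0.14,-0.01,0,0,0,10,-0.23,0.17,-0.01,0,0,0,10,-0.3,0.2,-0.01,0,0,0,10,-0.37,0.21,-0.01,0,0,0,10,-0.44,0.22,-0.01,0,0,0,10,-0.51,0.21,-0.01,0,0,0,10,-0.58,0.2,-0.01,0,0,0,10,-0.64,0.18,-0.01,0,0,0,10]'

```text
clock: 7.65
eef_pos: [0.5588, 0.2587, 0.1082]
eef_rot: [0.577, 3.088, 0.004]
wrist_force: [2.5, 11.1, -3.0]
finger_gap: 0.0162
finger_force: 58.7
```

```bash
python3 - <<'E'
from h import *
st();rows(circ(-313,40,8),10)
snap("top","t5")
t=cv2.imread("pics/t5.png")[175:275,190:350]
cv2.imwrite("pics/t5c.png",cv2.resize(t,None,fx=5,fy=5,interpolation=cv2.INTER_CUBIC))
E
```

```text
t 7.65 pos [0.5588 0.2587 0.1082] ang 49.2 r 0.0557 Frad 10.02 Fcw -5.38 Fz -3.03 gap 0.0162 58.73881588107906 q6 -0.83
[-0.06, -0.03, 0.01, 0, 0, 0, 10, -0.1, -0.06, 0.01, 0, 0, 0, 10, -0.14, -0.08, 0.01, 0, 0, 0, 10, -0.18, -0.11, 0.01, 0, 0, 0, 10, -0.21, -0.15, 0.01, 0, 0, 0, 10, -0.25, -0.18, 0.01, 0, 0, 0, 10, -0.27, -0.22, 0.01, 0, 0, 0, 10, -0.3, -0.26, 0.01, 0, 0, 0, 10]
```

View pics/t5c.png

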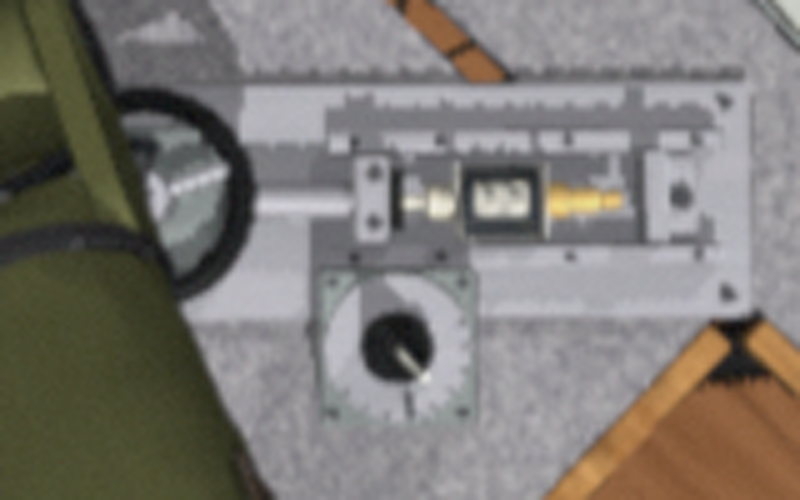

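The jaw has reached the pump and moved it about 8 crop px (tube end now at 622, stop at 643). That leaves about 12 mm, or roughly 70° of wheel turn.

Call:
step_arm --targets '[-0.06,-0.02,0.005,0,0,0,10,-0.1,-0.05,0.005,0,0,0,10,-0.14,-0.08,0.005,0,0,0,10,-0.19,-0.11,0.005,0,0,0,10,-0.22,-0.15,0.005,0,0,0,10,-0.26,-0.18,0.005,0,0,0,10,-0.28,-0.22,0.005,0,0,0,10,-0.31,-0.26,0.005,0,0,0,10]'

```text
clock: 8.7
eef_pos: [0.5776, 0.2222, 0.108]
eef_rot: [-0.577, -3.086, -0.0]
wrist_force: [-10.5, 3.8, 8.5]
finger_gap: 0.016
finger_force: 60.0
```

```bash
python3 - <<'E'
from h import *
st();rows(circ(7,30,10,r=.0555),10)
E
```

```text
t 8.7 pos [0.5776 0.2222 0.108 ] ang 5.9 r 0.0554 Frad -10.09 Fcw -4.86 Fz 8.5 gap 0.016 59.95926195268112 q6 -0.89
[-0.01, -0.02, 0.01, 0, 0, 0, 10, -0.02, -0.04, 0.01, 0, 0, 0, 10, -0.03, -0.07, 0.01, 0, 0, 0, 10, -0.04, -0.1, 0.01, 0, 0, 0, 10, -0.05, -0.13, 0.01, 0, 0, 0, 10, -0.05, -0.15, 0.01, 0, 0, 0, 10, -0.06, -0.18, 0.01, 0, 0, 0, 10, -0.06, -0.21, 0.01, 0, 0, 0, 10, -0.06, -0.24, 0.01, 0, 0, 0, 10, -0.06, -0.27, 0.01, 0, 0, 0, 10]
```

Call:
step_arm --targets '[0,-0.03,0,0,0,0,10,-0.01,-0.06,0,0,0,0,10,-0.02,-0.09,0,0,0,0,10,-0.03,-0.12,0,0,0,0,10,-0.04,-0.15,0,0,0,0,10]'

```text
clock: 9.32
eef_pos: [0.5766, 0.2067, 0.108]
eef_rot: [0.577, 3.088, 0.001]
wrist_force: [-2.6, 5.0, 5.9]
finger_gap: 0.0162
finger_force: 59.6
```

```bash
python3 - <<'E'
from h import *
st();rows(circ(-12,30,10,r=.0553),10)
E
```

```text
t 9.325 pos [0.5766 0.2067 0.108 ] ang -10.3 r 0.0549 Frad -3.46 Fcw -4.44 Fz 5.87 gap 0.0162 59.634154472878436 q6 -0.92
[-0.01, -0.04, 0.01, 0, 0, 0, 10, -0.01, -0.07, 0.01, 0, 0, 0, 10, -0.01, -0.1, 0.01, 0, 0, 0, 10, -0.01, -0.13, 0.01, 0, 0, 0, 10, -0.01, -0.16, 0.01, 0, 0, 0, 10, -0.01, -0.19, 0.01, 0, 0, 0, 10, -0.0, -0.22, 0.01, 0, 0, 0, 10, 0.0, -0.25, 0.01, 0, 0, 0, 10, 0.01, -0.27, 0.01, 0, 0, 0, 10, 0.02, -0.3, 0.01, 0, 0, 0, 10]
```

Call:
step_arm --targets '[0,-0.03,0,0,0,0,10,-0.01,-0.06,0,0,0,0,10,-0.01,-0.08,0,0,0,0,10]'

```text
clock: 9.7
eef_pos: [0.5744, 0.1989, 0.108]
eef_rot: [-0.577, -3.088, -0.001]
wrist_force: [-1.6, 6.2, 7.0]
finger_gap: 0.0156
finger_force: 59.8
```

```bash
python3 - <<'E'
from h import *
st();rows(circ(-20,24,8,r=.0553),10)
E
```

```text
t 9.7 pos [0.5744 0.1989 0.108 ] ang -18.7 r 0.0548 Frad -3.52 Fcw -5.32 Fz 7.03 gap 0.0156 59.75393644759606 q6 -0.93
[-0.01, -0.04, 0.01, 0, 0, 0, 10, -0.0, -0.07, 0.01, 0, 0, 0, 10, -0.0, -0.1, 0.01, 0, 0, 0, 10, 0.0, -0.13, 0.01, 0, 0, 0, 10, 0.01, -0.16, 0.01, 0, 0, 0, 10, 0.02, -0.18, 0.01, 0, 0, 0, 10, 0.03, -0.21, 0.01, 0, 0, 0, 10, 0.04, -0.24, 0.01, 0, 0, 0, 10]
```

Call:
step_arm --targets '[0,-0.02,0,0,0,0,10,0,-0.04,0,0,0,0,10,0,-0.06,0,0,0,0,10]'

```text
clock: 10.07
eef_pos: [0.5723, 0.1937, 0.108]
eef_rot: [-0.577, -3.088, -0.002]
wrist_force: [-1.3, 9.6, 5.8]
finger_gap: 0.016
finger_force: 59.8
```

```bash
python3 - <<'E'
from h import *
st();rows(circ(-26,24,8,r=.0553),10)
E
```

```text
t 10.075 pos [0.5723 0.1937 0.108 ] ang -24.6 r 0.0548 Frad -5.21 Fcw -8.18 Fz 5.83 gap 0.016 59.7606140084099 q6 -0.94
[-0.0, -0.04, 0.01, 0, 0, 0, 10, 0.0, -0.07, 0.01, 0, 0, 0, 10, 0.01, -0.1, 0.01, 0, 0, 0, 10, 0.02, -0.13, 0.01, 0, 0, 0, 10, 0.03, -0.15, 0.01, 0, 0, 0, 10, 0.04, -0.18, 0.01, 0, 0, 0, 10, 0.05, -0.21, 0.01, 0, 0, 0, 10, 0.06, -0.23, 0.01, 0, 0, 0, 10]
```

Call:
step_arm --targets '[0,-0.02,0,0,0,0,10,0.01,-0.04,0,0,0,0,10,0.01,-0.04,0,0,0,0,10,0.01,-0.04,0,0,0,0,10]'

```text
clock: 10.58
eef_pos: [0.5703, 0.1901, 0.1081]
eef_rot: [0.577, 3.087, 0.002]
wrist_force: [1.4, 6.5, 4.6]
finger_gap: 0.0158
finger_force: 59.5
```

```bash
python3 - <<'E'
from h import *
st()
E
```

```text
t 10.575 pos [0.5703 0.1901 0.1081] ang -28.9 r 0.0546 Frad -1.9 Fcw -6.39 Fz 4.57 gap 0.0158 59.45896201534197 q6 -0.94
```

Call:
step_arm --targets '[0.01,-0.02,0,0,0,0,10,0.02,-0.04,0,0,0,0,10]'

```text
clock: 10.82
eef_pos: [0.568, 0.1868, 0.1081]
eef_rot: [0.577, 3.085, 0.002]
wrist_force: [12.5, 4.4, -2.9]
finger_gap: 0.0156
finger_force: 58.9
```

```bash
python3 - <<'E'
from h import *
st()
snap("top","t6")
t=cv2.imread("pics/t6.png")[175:275,190:350]
cv2.imwrite("pics/t6c.png",cv2.resize(t,None,fx=5,fy=5,interpolation=cv2.INTER_CUBIC))
st()
E
```

```text
t 10.825 pos [0.568  0.1868 0.1081] ang -33.2 r 0.0543 Frad 8.09 Fcw -10.54 Fz -2.92 gap 0.0156 58.913203723495826 q6 -0.94
t 10.875 pos [0.5679 0.1866 0.1081] ang -33.4 r 0.0544 Frad 6.89 Fcw -10.74 Fz 0.0 gap 0.0163 58.972435989417136 q6 -0.94
```

View pics/t6c.png

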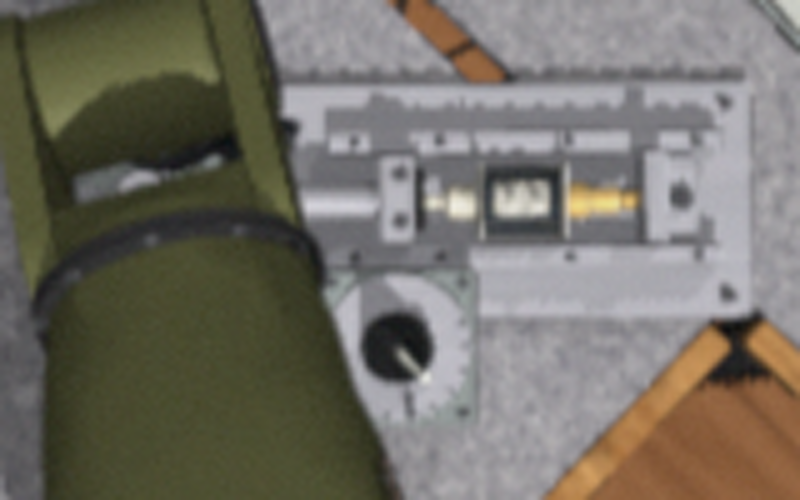

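The pump's tube end now meets the stop face (642 and 643), and the handle force is about 10.7 N. I'll hold, then release.

Call:
step_arm --targets '[0,0,0,0,0,0,10,0,0,0,0,0,0,10,0,0,0,0,0,0,10]'

```text
clock: 11.25
eef_pos: [0.5679, 0.1866, 0.1081]
eef_rot: [0.577, 3.085, 0.002]
wrist_force: [10.5, 4.2, -0.6]
finger_gap: 0.0154
finger_force: 59.0
```

```bash
python3 - <<'E'
from h import *
st()
E
```

```text
t 11.25 pos [0.5679 0.1866 0.1081] ang -33.3 r 0.0544 Frad 6.44 Fcw -9.32 Fz -0.65 gap 0.0154 59.049396130722016 q6 -0.94
```

Call:
step_arm --targets '[0,0,0,0,0,0,60,0,0,0,0,0,0,60,0,0,0,0,0,0,60,0,0,0,0,0,0,60,0,0,-0.4,0,0,0,60,0,0,-0.8,0,0,0,60,0,0,-0.9,0,0,0,60]'

```text
clock: 12.12
eef_pos: [0.5675, 0.1869, 0.2005]
eef_rot: [0.577, 3.085, 0.003]
wrist_force: [0.1, 0.5, 0.4]
finger_gap: 0.0515
finger_force: 0.0
```

```bash
python3 - <<'E'
from h import *
st()
T=lambda x,y:(190+(x+.5)/5-.5,175+(y+.5)/5-.5)
im=cv2.imread("pics/t5.png")[225:265,250:290].copy()
print(im[10:32,16:30].max(2))
E
```

```text
t 12.125 pos [0.5675 0.1869 0.2005] ang -33.3 r 0.0538 Frad -0.21 Fcw -0.47 Fz 0.35 gap 0.0515 0.0 q6 -0.94
[[133 131 131 132 140 162 163 169 189 191 191 190 190 189]
 [133 130 128 118 121 132 136 141 169 189 194 191 189 189]
 [104  97  91  78  80  93 103 123 150 185 190 191 193 192]
 [ 62  48  36  37  36  41  57  87 123 168 188 196 191 194]
 [ 35  28  28  25  26  27  37  50  82 136 185 192 192 193]
 [ 38  35  24  25  26  19  32  38  53 114 185 194 195 193]
 [ 39  34  33  23  28  32  31  34  43  91 160 189 195 189]
 [ 36  35  39  29  28  24  27  32  37  63 128 186 192 192]
 [ 29  41  38  41  39  26  27  27  33  49 111 183 192 190]
 [ 33  38  45  71  73  42  26  30  31  48 101 170 193 192]
 [ 32  38  51  95 133  86  40  24  27  45 103 178 195 197]
 [ 39  33  41  84 146 147  75  33  24  53 121 189 198 196]
 [ 38  34  35  53 103 147 134  68  43  80 148 192 196 196]
 [ 40  38  34  35  56 100 137 126  81 117 178 194 198 195]
 [ 42  37  34  35  35  56  98 134 145 190 189 192 196 194]
 [ 72  54  53  49  48  47  79 136 199 223 196 193 195 194]
 [140 118 114 103  99 103 137 163 196 203 195 193 194 193]
 [170 161 161 153 148 140 168 176 179 187 194 193 189 179]
 [174 176 175 169 150 127 151 178 187 190 194 196 189 180]
 [177 176 174 172 154 107 137 185 193 191 195 194 194 184]
 [178 179 179 178 162 110 134 189 192 188 177 187 185 167]
 [178 176 178 180 170 122 132 184 190 182 163 166 168 156]]
```

```bash
python3 - <<'E'
from h import *
im=cv2.imread("pics/t5.png").max(2).astype(float)
# mark: dark centroid per row
pts=[]
for r in range(252,262):
    w=np.clip(165-im[r,265:278],0,None); 
    if w.sum()>20: pts.append((265+(w*np.arange(13)).sum()/w.sum(),r,round(w.sum())))
print(np.round(pts,2).tolist())
P=np.array([plane("top",u,v,.06)[:2] for u,v,w in pts if w>60]);c=P.mean(0)
d=np.linalg.svd(P-c)[2][0];print("mark c",c,"dir deg",np.degrees(np.arctan2(d[1],d[0])))
# white line on bar
L=[]
for r in range(244,251):
    w=np.clip(im[r,268:276]-70,0,None); L.append((268+(w*np.arange(8)).sum()/w.sum(),r))
print(np.round(L,2).tolist())
Q=np.array([plane("top",u,v,.0935)[:2] for u,v in L]);q=Q.mean(0);e=np.linalg.svd(Q-q)[2][0]
print("line c",q,"dir",np.degrees(np.arctan2(e[1],e[0])))
# knob disc dark blob centre, ring bright
m=((im<80)*255).astype(np.uint8)[232:254,258:280];cnt=max(cv2.findContours(m,0,1)[0],key=len);(x,y),r=cv2.minEnclosingCircle(cnt)
print("knob blob",x+258,y+232,r,plane("top",x+258,y+232,.066))
k=plane("top",x+258,y+232,.066)[:2];print("mark from knob deg",np.degrees(np.arctan2(*(c-k)[::-1])),np.hypot(*(c-k)))
E
```

```text
[[269.89, 252.0, 62.0], [270.99, 253.0, 67.0], [271.18, 254.0, 97.0], [271.31, 255.0, 89.0], [271.55, 256.0, 78.0], [271.77, 257.0, 103.0], [271.36, 258.0, 100.0], [271.99, 259.0, 143.0], [271.17, 260.0, 224.0], [270.72, 261.0, 243.0]]
mark c [0.40098973 0.07235686] dir deg -176.31444838868805
[[269.75, 244.0], [269.91, 245.0], [270.42, 246.0], [271.39, 247.0], [272.9, 248.0], [274.0, 249.0], [274.19, 250.0]]
line c [0.42894381 0.06989329] dir -139.84750696409284
knob blob 268.7068967819214 243.91379356384277 6.920102596282959 [0.43675818 0.07863442 0.066     ]
mark from knob deg -170.04565868347999 0.036315139002821274
```

```bash
python3 - <<'E'
from h import *
rows([[.437,.0778,.16]],60,turn=-.344)
E
```

```text
[0.82, -1.49, 0.4, 0, 0, -0.344, 60]
```

Call:
step_arm --targets '[0.3,-0.5,0,0,0,-0.05,60,0.55,-1,0,0,0,-0.1,60,0.55,-1,0,0,0,-0.16,60,0.55,-1,0,0,0,-0.21,60,0.55,-1,0,0,0,-0.27,60,0.55,-1,0,0,0,-0.32,60,0.55,-1,0,0,0,-0.344,60,0.55,-1,0,0,0,-0.344,60]'

```text
clock: 13.12
eef_pos: [0.4791, 0.1133, 0.1972]
eef_rot: [1.092, -2.945, -0.0]
wrist_force: [-0.1, 0.1, 1.0]
finger_gap: 0.0514
finger_force: 0.0
```

```bash
python3 - <<'E'
from h import *
s=arm.read_state();R=Ro.from_rotvec(s["eef_rot"]).as_matrix();print(np.degrees(np.arctan2(R[1,1],R[0,1])),s["joints"][5])
rows([[.437,.0778,.13],[.437,.0778,.081]],60)
E
```

```text
130.69912704636138 -2.123231040246728
[0.55, 0.01, 0.67, 0, 0, 0, 60, 0.55, 0.0, 1.16, 0, 0, 0, 60]
```

Call:
step_arm --targets '[0.55,0,0,0,0,0,60,0.55,0,0.5,0,0,0,60,0.55,0,0.7,0,0,0,60,0.55,0,0.7,0,0,0,60]'

```text
clock: 13.62
eef_pos: [0.4369, 0.0774, 0.1267]
eef_rot: [1.09, -2.943, -0.001]
wrist_force: [0.4, -0.9, 0.3]
finger_gap: 0.0508
finger_force: 0.0
```

```bash
python3 - <<'E'
from h import *
rows([[.437,.0778,.081]],60)
snap("side","side3")
im=cv2.imread("pics/side3.png")[140:290,190:340]
cv2.imwrite("pics/s3.png",cv2.resize(im,None,fx=4,fy=4,interpolation=cv2.INTER_CUBIC))
E
```

```text
[-0.0, 0.0, 0.46, 0, 0, 0, 60]
```

View pics/s3.png

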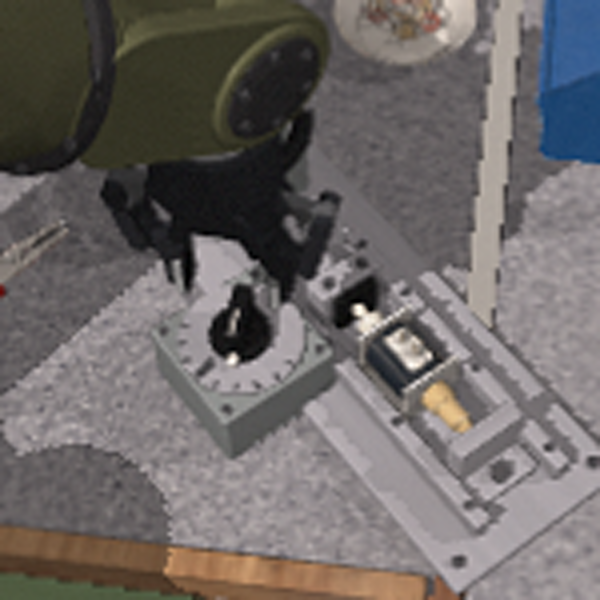

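The fingers straddle the knob bar (crop 240,315), and the pump stays clamped. Going down and gripping.

Call:
step_arm --targets '[0,0,0.25,0,0,0,60,0,0,0.45,0,0,0,60,0,0,0.45,0,0,0,40,0,0,0.45,0,0,0,5,0,0,0.45,0,0,0,5,0,0,0.45,0,0,0,5,0,0,0.45,0,0,0,5,0,0,0.45,0,0,0,5]'

```text
clock: 14.68
eef_pos: [0.4382, 0.0778, 0.0842]
eef_rot: [-1.092, 2.944, -0.0]
wrist_force: [-3.1, 1.9, 6.1]
finger_gap: 0.0126
finger_force: 58.5
```

```bash
python3 - <<'E'
from h import *
st()
s=arm.read_state();R=Ro.from_rotvec(s["eef_rot"]).as_matrix();print(np.degrees(np.arctan2(R[1,1],R[0,1])),s["ft_torque"])
E
```

```text
t 14.675 pos [0.4382 0.0778 0.0842] ang -121.3 r 0.1623 Frad 0.02 Fcw 3.61 Fz 6.1 gap 0.0126 58.48864495754242 q6 -2.19
130.71908744386013 [ 0.34372629  0.50178819 -0.0478712 ]
```

Call:
step_arm --targets '[0,0,0,0,0,0.04,5,0,0,0,0,0,0.08,5,0,0,0,0,0,0.12,5,0,0,0,0,0,0.15,5,0,0,0,0,0,0.168,5,0,0,0,0,0,0.168,5,0,0,0,0,0,0.168,5,0,0,0,0,0,0.168,5]'

```text
clock: 15.68
eef_pos: [0.4383, 0.0777, 0.0842]
eef_rot: [-0.287, 3.127, 0.0]
wrist_force: [-2.6, 1.6, 5.4]
finger_gap: 0.0126
finger_force: 58.5
```

Call:
step_arm --targets '[0,0,0,0,0,0,60,0,0,0,0,0,0,60,0,0,0,0,0,0,60,0,0,0,0,0,0,60,0,0,-0.4,0,0,0,60,0,0,-0.8,0,0,0,60,0,0,-1,0,0,0,60]'

```text
clock: 16.55
eef_pos: [0.4381, 0.0775, 0.1848]
eef_rot: [-0.287, 3.126, 0.0]
wrist_force: [-0.8, 0.1, -0.4]
finger_gap: 0.0513
finger_force: 0.0
```

Call:
step_arm --targets '[0,-0.5,0,0,0,0,60,0,-1,0,0,0,0,60,0,-1,0,0,0,0,60]'

```text
clock: 16.92
eef_pos: [0.4562, -0.0232, 0.1827]
eef_rot: [0.282, -3.129, 0.0]
wrist_force: [-0.3, 0.1, -0.7]
finger_gap: 0.051
finger_force: 0.0
```

```bash
python3 - <<'E'
from h import *
st()
a=snap("top","t7")[225:265,245:345];b=snap("side","s7")[185:260,225:315]
a=cv2.resize(a,(800,320),interpolation=cv2.INTER_CUBIC);b=cv2.resize(b,(336,280),interpolation=cv2.INTER_CUBIC)
b2=cv2.resize(cv2.imread("pics/t7.png")[175:275,190:350],(448,280),interpolation=cv2.INTER_CUBIC)
cv2.imwrite("pics/v7.png",np.vstack([a,np.hstack([b,b2,np.zeros((280,16,3),np.uint8)])]))
E
```

```text
t 16.925 pos [ 0.4562 -0.0232  0.1827] ang -105.5 r 0.2487 Frad -0.04 Fcw 0.34 Fz -0.74 gap 0.051 0.0 q6 -1.88
```

View pics/v7.png

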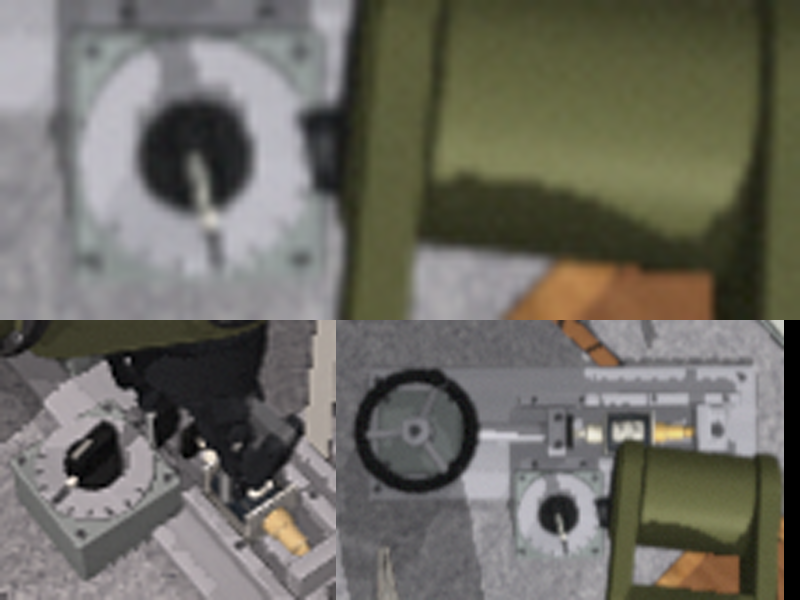

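The pointer's white line runs to about (210,230) and the long mark continues it to (215,262), so they agree to within about 3°. The pump sits on the stop and the gripper is clear, so I'm handing in.

```bash
python3 -c "
from cell import arm
print(arm.finish_job())"
```

```text
the job is handed in; nothing more can be done
None
```

I clamped the pump against the end stop with about 10 N at the crank handle, turned the lock knob to within about 3° of the long mark, and handed the job in at about 17 s with the gripper clear. The hand-in returned no verdict.

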